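# Tag the sloped drilling jig and gauge its dowel hole

### The arm

A 7-joint arm with a two-finger parallel gripper is mounted at the origin on the work surface. World frame = base frame: x ahead of the robot, y to its left, z up, the work surface at z = 0. Lengths are in m, angles in rad, forces in N, time in s.
With the tool pointing down it reaches from about 0.425 to 0.95 m from the base axis. Payload 4.7 kg.
Tool frame: the origin (TCP) lies at the very end of the fingers, on their centre line; the grasp point (between the pads) lies grip_depth behind it (grip_depth is the distance from the TCP to the grasp point, in m); z points along the fingers, y is the line along which they close (so a half turn about z gives the same grasp; the last joint's range is limited). The gripper opens to 85 mm and grips with 20 to 120 N. Pads are 22 mm wide; open, the fingers measure 114 mm over their backs; the gripper's body (76 mm by 85 mm) begins 54 mm behind the grasp point. The pads swing forward as they close: fully open they stand 13 mm farther back than shut.
Start: joints at [-1.147, 0.469, -0.049, 1.532, 0.024, 1.141, -0.082], TCP at [0.295, 0.607, 0.231] pointing down, gripper open.
Joint ranges: [-2.59, 2.59], [-0.33, 1.99], [-1.39, 1.29], [0.1, 2.45], [-1.04, 4.18], [0.21, 1.99], [-2.66, 2.66]. Speed limits (rad/s): [2.57, 2.57, 3.14, 3.14, 3.14, 3.14, 3.14].

### API

Orientations are given as a rotation vector (axis times angle).
In Python, from bench import observe, camera, sign_off, grip_depth gives the robot as it stands.
- The arm moves only by the shell command python3 -m pendant 'ROWS' [FORCE]. ROWS is JSON, a list of rows, each an object of numbers: "tx", "ty", "tz": the shift along the world's x, y, z in units of 1 m (1.0 is 1 m); "rx", "ry", "rz": the turn, a rotation vector about the world's x, y, z in units of 0.5 rad (1.0 is 0.5 rad); "grip": the closure, from 0 (fully open) to 1 (shut). A call has 1 to 10 rows; each row shifts and turns the commanded pose from where the row before left it; what a row does not reach is not made up. A row lasts 1/8 s, in which the tool goes at most 62.5 mm and 10.7 degrees, less where a joint would pass 70% of its speed; a pose out of reach is approached as far as the arm can. A call with a number of a shift or a turn outside -1 to 1 is refused whole. A call with a gripper value outside its range is refused whole. The fingers move at their own pace and stop on an object; FORCE is the grip in N (left out, the last holds). Time passes only in rows, so rows that do not move let the fingers close. It gives the time, the measured TCP pose, the force, the opening and the grip force at its end, in the units of the state.
- observe(): the state, without advancing time (a new reading comes with each control period).
- camera(name): name is "scene" or "top"; returns a dict with "frame" (480x640x3 uint8, red, green, blue), "z_map" (480x640 float32, m along the optical axis (not along the pixel's ray), 0 where there is no reading), "fovy" (degrees; the focal length in pixels is half the picture's height over the tangent of half this angle, whatever the lens; pixels are square), "cx", "cy" (the principal point, pixels), "R" (3x3) and "t" (3): a world point X has camera coordinates R X + t. Camera axes: x right, y down, z forward; pixel columns grow to the right and rows downward; lengths in m; the calibration is good to about 2 mm. A picture is of the moment at which its call begins.
- sign_off(): hands the job in; it is judged then, once.
The state is a dict: "clock": time; "joints": joint angles; "qd": joint speeds; "joint_efforts": joint torques, N m; "ee_pos": TCP position; "orientation": TCP orientation; "wrist_force": force on the tool from outside, world axes, zero at the start; "moment": the same for the moment, N m; "gripper_width": opening from 0.0 (shut) to 1.0 (fully open); "grasp_force": force on a finger pad.
Only numpy, scipy, OpenCV 4.12 (cv2) and the standard library are available. Lean on these libraries where they do the work, as an engineer would, in place of code of your own. Each camera call takes 0.05 s, during which the arm holds its last target. There are 200 camera calls.

### The job

Hang the plywood job tag by its eye on the peg of the wooden stand and let go of it, so the class can see the jig is being checked. Then pick up the wooden-handled depth gauge, gently push its rod into the jig's sloping guide tube until the collar stops against the tube's mouth, and draw it all the way out again. Finish still holding the gauge in the gripper, still and clear of everything, with its rod level and at least 20 cm above the bench so that the tip can be read; leave the offcut, the batten and the cork sanding block where they lie.

Things in the scene. Friction and masses are not known exactly. Their poses are not given: they have to be found in the camera images.
- tag: Loose plywood tag, upright plate 9 mm thick (x), 55 g, standing in the rack's slot. Origin: centre of its eye, a 26 mm through hole along x; z up. 70 mm wide (y) from z = -95 to 22 mm; above that a grip tab 30 mm wide, up to z = 65 mm, to be gripped across its 9 mm. Hung, its origin is about 8 mm below the peg's axis.
- rack: Fixed low wooden rack on the bench, 61 x 110 x 40 mm high, with a slot 11 mm wide and 30 mm deep along its y, open at both ends and on top, in which the tag stands. Origin: centre of its underside; x across the slot.
- stand: Fixed wooden stand: base 90 x 80 x 16 mm, square post 22 x 26 mm whose top is 161 mm above the bench, with a peg near its top. Origin: centre of the base's underside; the post's centre is at x = -20 mm, the peg leaves the post to +x. The stand and the rack change sides of the bench.
- peg: Fixed wooden peg of the stand, 9 mm thick with a round end. Origin: on the peg's axis where it leaves the post, 153 mm above the bench; x points along the peg to its free end at x = 60 mm, rising at 10 degrees. The post's top is 8 mm above this origin.
- gauge: Loose depth gauge lying level on the bench, 150 g: handle, collar and rod in line. Origin: on the axis at the collar's front face, 15 mm above the bench; x to the tip, z up. Steel rod 10 mm thick, x = 0 to the tapered tip at 95 mm; steel collar 30 mm wide, x = -8 to 0; flat-sided wooden handle 24 mm wide (y), 30 mm high (z), x = -106 to -8 mm. Balances near x = -20 mm.
- gauge_tip (a point): Tip of the gauge's rod, on its axis, 95 mm in front of the collar's face.
- jig: Fixed drilling jig: plywood base 190 (x) x 90 (y) x 18 mm with a clamped wooden workpiece and two cheeks up to 92 mm above the bench, holding the sloping guide tube. Origin: centre of the base's underside; the tube's mouth is at x = 50, y = 0, z = 95 mm and looks towards the jig's +x and up.
- guide: Fixed steel guide tube of the jig: outside 26 mm, bore 15 mm, open 108 mm deep. Origin: centre of its mouth; z points out of the tube along its axis, upwards at 30 degrees above level towards the jig's +x. The rod goes in along -z; with the gauge's origin at this origin the collar has stopped on the rim.
- offcut: Bystander: pine offcut 55 x 32 x 20 mm, loose. Origin at the centre of its underside.
- sander: Bystander: cork sanding block 85 x 45 x 32 mm, loose. Origin at the centre of its underside.
- batten: Bystander: wooden batten 160 x 25 x 18 mm lying near the robot, loose. Origin at the centre of its underside.
Mind the look-alikes: they are no part of the job. Several things have the shape of the tag; the one meant has the colours described above.

How it is judged:
By the outcome, as a careful person would: the job done as asked, in the order asked, and still so for the second after the job is handed in, while the arm keeps its last pose, push and grip.
It also fails if it takes over 69 s, if anything falls off the work surface, if the arm or the gripper's body presses on something with over 40 N, if the wrist force passes 120 N, or if a joint passes its speed limit or range.

## Working session

There is one attempt and no reset: what is moved stays moved. The work goes in short steps, Python scripts to look and compute and a shell command to move; the robot and the scene stay as the last step left them, time stands still between calls to the robot, and variables do not carry over. Pictures are saved under pics/ and viewed, at most 10 in all, crops included, and the job is handed in when it is done.

```bash
ls; mkdir -p pics; python3 - <<'E'
from bench import *
import cv2,numpy as np
print(grip_depth, observe())
for n in("scene","top"):
    c=camera(n); np.savez(f"{n}.npz",**c); cv2.imwrite(f"pics/{n}0.png",c["frame"][:,:,::-1])
    print(n,c["fovy"],c["cx"],c["cy"],c["R"],c["t"])
E
```

```text
pics
0.0187 {'clock': 0.0, 'joints': array([-1.14685931,  0.46944313, -0.04860663,  1.533726  ,  0.02405795,
        1.14100368, -0.08232022]), 'qd': array([ 0.00075419,  0.00060702, -0.00169297,  0.00103081, -0.00023814,
       -0.00024401, -0.00063961]), 'joint_efforts': array([ 6.95696544e-04, -5.10297203e+01, -4.62888507e-02, -2.37710595e+01,
        1.06445324e-02,  7.73716019e-03, -1.77914728e-06]), 'ee_pos': array([0.29503515, 0.60643564, 0.23024673]), 'orientation': array([-0.70515099, -3.06100221,  0.00306656]), 'wrist_force': array([0.33923032, 0.67617488, 0.37750745]), 'moment': array([-0.03017843,  0.00407994,  0.01516719]), 'grasp_force': 0.0, 'gripper_width': 0.9972298455087926}
scene 44.550722786077145 315.1167922938027 238.563988669817 [[-0.66310966  0.74839037  0.01405109]
 [ 0.63510279  0.57246782 -0.51857983]
 [-0.39614395 -0.33495141 -0.85491375]] [ 0.32387746 -0.26644208  1.44184244]
top 44.844867980430244 312.3767728109461 230.9821400618612 [[ 0.01772875 -0.99983382  0.00424502]
 [-0.98820441 -0.01816814 -0.15205907]
 [ 0.15211092 -0.00149913 -0.98836229]] [-5.69366018e-05  5.20883653e-01  1.48462498e+00]
```

View pics/scene0.png

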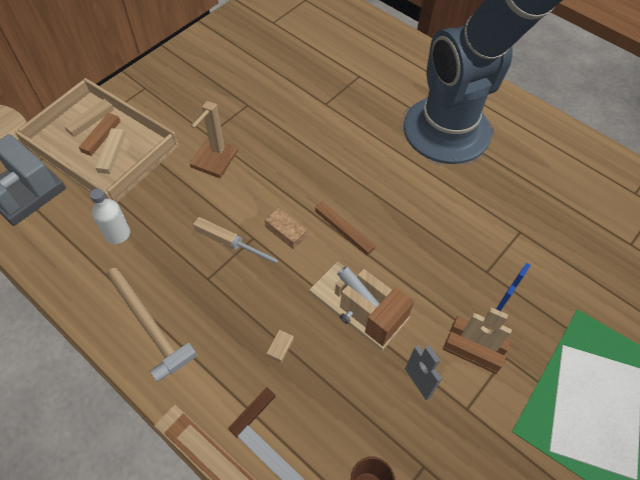

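View pics/top0.png

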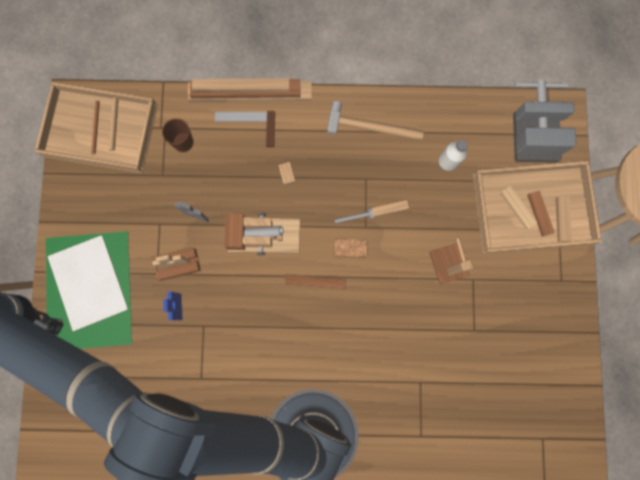

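The scene view shows the robot at the top right and the jig at (365,300). The gauge lies with its handle at (217,233) and tip at (277,261), and the stand is at (213,140).

Three things could be taken for the tag:
- Plywood plate in the rack: scene (488,328), top (176,260).
- Grey plate: scene (424,372), top (190,210).
- Blue plate: scene (513,287), top (173,306).

I choose the plywood one in the rack and will check it in a close crop.

```bash
cat > h.py <<'E'
import numpy as np,cv2
from bench import *
def xyz(c):
    f=240/np.tan(np.radians(float(c["fovy"]))/2)
    v,u=np.mgrid[:480,:640]; z=c["z_map"].astype(float)
    P=np.stack([(u-c["cx"])/f*z,(v-c["cy"])/f*z,z],-1)
    W=(P-c["t"])@np.asarray(c["R"]); W[z==0]=np.nan
    return W
def ray(c,u,v,h):
    f=240/np.tan(np.radians(float(c["fovy"]))/2); R=np.asarray(c["R"])
    o=-R.T@c["t"]; d=R.T@np.array([(u-c["cx"])/f,(v-c["cy"])/f,1]); return o+d*(h-o[2])/d[2]
def proj(c,X):
    f=240/np.tan(np.radians(float(c["fovy"]))/2); p=np.asarray(c["R"])@np.asarray(X)+c["t"]; return np.array([f*p[0]/p[2]+c["cx"],f*p[1]/p[2]+c["cy"]])
E
python3 - <<'E'
from h import *
s=dict(np.load("scene.npz"));t=dict(np.load("top.npz"))
a=cv2.resize(s["frame"][290:380,430:530],(400,360),interpolation=cv2.INTER_CUBIC)
b=cv2.resize(t["frame"][230:290,145:212],(400,360),interpolation=cv2.INTER_CUBIC)
d=cv2.resize(s["frame"][90:180,180:280],(400,240),interpolation=cv2.INTER_CUBIC)
e=cv2.resize(s["frame"][240:350,300:420],(400,240),interpolation=cv2.INTER_CUBIC)
cv2.imwrite("pics/crop1.png",np.vstack([np.hstack([a,b]),np.hstack([d,e])])[:,:,::-1])
for n,c in(("s",s),("t",t)):
    W=xyz(c); print(n,np.nanmedian(W[300:330,250:260],(0,1)) if n=="s" else np.nanmedian(W[300:330,300:400],(0,1)))
    for nm,(u0,u1,v0,v1) in dict(rack=(440,530,300,375),stand=(185,240,95,180),gauge=(190,282,212,268),jig=(308,415,258,350)).items() if n=="s" else dict(rack=(148,205,245,283),stand=(425,480,232,285),gauge=(330,412,198,225),jig=(222,302,208,258)).items():
        Q=W[v0:v1,u0:u1].reshape(-1,3); m=Q[:,2]>.010; Q=Q[m]
        H,ed=np.histogram(Q[:,2],np.arange(.01,.2,.01)); print(nm,m.sum(),np.nanpercentile(Q,[1,50,99],axis=0).round(3).tolist(),H.tolist())
        g=Q[:,2]
        for lo,hi in {'rack':((.03,.045),(.07,.2)),'stand':((.01,.02),(.08,.2),(.155,.2)),'gauge':((.01,.04),),'jig':((.012,.024),(.085,.12))}[nm]:
            K=Q[(g>lo)&(g<hi)]
            if len(K)>8:
                r=cv2.minAreaRect(K[:,:2].astype(np.float32)*1000); print('  ',lo,hi,len(K),np.round(r[0],1),np.round(r[1],1),round(r[2],1))
E
```

```text
s [ 0.66613657 -0.00607756  0.0012393 ]
rack 2813 [[0.353, 0.31, 0.012], [0.437, 0.365, 0.043], [0.471, 0.42, 0.172]] [154, 175, 524, 726, 105, 106, 112, 115, 141, 73, 90, 187, 59, 50, 54, 80, 62, 0]
   0.03 0.045 1179 [405.9 358.3] [114.6 111. ] 14.6
   0.07 0.2 1023 [395.4 355.8] [85.6 70.1] 15.2
stand 1737 [[0.399, -0.395, 0.011], [0.439, -0.35, 0.021], [0.496, -0.307, 0.167]] [824, 167, 36, 43, 41, 43, 41, 44, 45, 46, 49, 43, 43, 36, 83, 153, 0, 0]
   0.01 0.02 824 [ 446.7 -353.9] [93.4 83.6] 20.1
   0.08 0.2 542 [ 454.  -350.5] [82.2 29.2] 19.3
   0.155 0.2 212 [ 454.5 -350.9] [81.5 28.1] 19.3
gauge 1176 [[0.47, -0.241, 0.011], [0.578, -0.149, 0.029], [0.611, -0.055, 0.037]] [249, 381, 546, 0, 0, 0, 0, 0, 0, 0, 0, 0, 0, 0, 0, 0, 0, 0]
   0.01 0.04 1176 [ 572.  -146.5] [116.6 188.9] 45.2
jig 4815 [[0.472, 0.046, 0.012], [0.528, 0.159, 0.076], [0.564, 0.232, 0.102]] [824, 508, 186, 212, 203, 301, 303, 612, 1599, 67, 0, 0, 0, 0, 0, 0, 0, 0]
   0.012 0.024 1177 [516.8 138.2] [191.3  99. ] 89.9
   0.085 0.12 2115 [512.7 186. ] [ 85.5 205.6] 0.4
t [ 0.3062234  -0.09324135 -0.00043498]
[... 299 characters left out ...]
49, 0.017], [0.494, -0.308, 0.166]] [725, 76, 7, 10, 9, 10, 8, 10, 8, 8, 11, 11, 7, 16, 99, 95, 3, 0]
   0.01 0.02 725 [ 451.7 -368. ] [ 89.9 150.9] 18.2
   0.08 0.2 268 [ 455.5 -350.9] [79.8 28.4] 18.8
   0.155 0.2 184 [ 454.9 -349.6] [79.8 26. ] 21.5
gauge 524 [[0.553, -0.243, 0.011], [0.584, -0.174, 0.027], [0.609, -0.056, 0.037]] [113, 260, 151, 0, 0, 0, 0, 0, 0, 0, 0, 0, 0, 0, 0, 0, 0, 0]
   0.01 0.04 524 [ 578.  -147.4] [ 28.9 200.4] 12.2
jig 2668 [[0.465, 0.045, 0.011], [0.508, 0.141, 0.073], [0.561, 0.23, 0.102]] [697, 239, 63, 88, 85, 120, 122, 573, 644, 37, 0, 0, 0, 0, 0, 0, 0, 0]
   0.012 0.024 835 [512.7 138.4] [ 89.8 187.8] 1.2
   0.085 0.12 1149 [513.1 158.3] [148.9  84.7] 89.9
```

View pics/crop1.png

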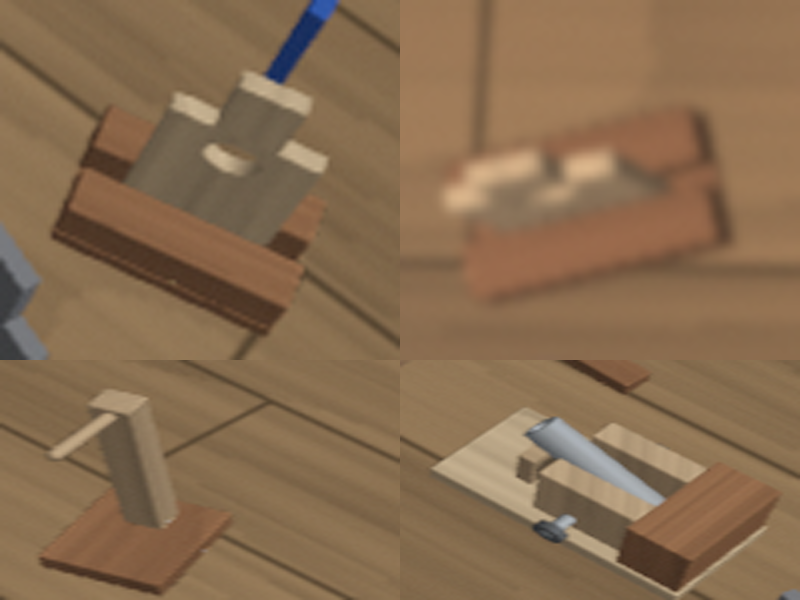

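The crop confirms it: the upright plywood tag stands in the rack slot with its tab up and its eye at about scene (487,328). The peg leaves the post towards the lower left, which is world +x, and the tube mouth is at about scene (345,270). Next I'll refine the axes and take the first move.

```bash
python3 - <<'E'
from h import *
s=dict(np.load("scene.npz"));t=dict(np.load("top.npz"))
def fit(Q):
    c=Q.mean(0);u,S,v=np.linalg.svd(Q-c,full_matrices=0);return c.round(4),(v[0]*np.sign(v[0][0])).round(4)
for n,c in(("s",s),("t",t)):
    W=xyz(c);F=c["frame"].astype(int);z=W[...,2]
    fl=lambda m:W[m]
    x,y=W[...,0],W[...,1]
    m=(z>.14)&(z<.19)&(x>.452)&(x<.51)&(y>-.40)&(y<-.3); Q=W[m]; print(n,"peg",len(Q),fit(Q),Q.max(0).round(3),Q.min(0).round(3))
    m=(z>.158)&(z<.2)&(x<.447)&(x>.4)&(y>-.42)&(y<-.3);r=cv2.minAreaRect((W[m][:,:2]*1000).astype(np.float32));print("posttop",r,W[m].mean(0).round(3))
    m=(z>.164)&(z<.19)&(x>.38)&(x<.48)&(y>.3)&(y<.43);Q=W[m];print("tabtop",len(Q),Q.mean(0).round(4), Q.max(0).round(3))
    m=(z>.122)&(z<.19)&(x>.38)&(x<.48)&(y>.3)&(y<.43);r=cv2.minAreaRect((W[m][:,:2]*1000).astype(np.float32));print("tag",r)
    g=(x>.5)&(x<.64)&(y>-.27)&(y<-.03)&(z>.004)&(z<.05)
    rod=g&(y>-.12); Q=W[rod];print("rod",len(Q),fit(Q),"tip",Q[Q[:,1].argmax()].round(3))
    hd=g&(y<-.155)&(z>.024); Q=W[hd];r=cv2.minAreaRect((Q[:,:2]*1000).astype(np.float32));print("handle",len(Q),fit(Q),r)
    tb=(x>.48)&(x<.55)&(y>.06)&(y<.2)&(z>.03)&(F.max(2)-F.min(2)<28*1.0)&(F[...,2]>=F[...,0]-3); Q=W[tb];print("tube",len(Q),fit(Q),Q.max(0).round(3),Q.min(0).round(3))
    bl=(F[...,2]>F[...,0]+50)&(z>.005)&(z<.2)&(x>.2); Q=W[bl];print("blue",len(Q),Q.min(0).round(3),Q.max(0).round(3))
    m=(x>.46)&(x<.57)&(y>.03)&(y<.25)&(z>.010)&(z<.03);print("jigbase",cv2.minAreaRect((W[m][:,:2]*1000).astype(np.float32)))
E
python3 -m pendant '[{"tx":0.017,"ty":-0.03,"tz":0.003,"rz":-0.218},{"tx":0.017,"ty":-0.03,"tz":0.003,"rz":-0.218},{"tx":0.017,"ty":-0.03,"tz":0.003,"rz":-0.218},{"tx":0.017,"ty":-0.03,"tz":0.003,"rz":-0.218},{"tx":0.017,"ty":-0.03,"tz":0.003,"rz":-0.218},{"tx":0.017,"ty":-0.03,"tz":0.003,"rz":-0.218},{"tx":0.017,"ty":-0.03,"tz":0.003,"rz":-0.218},{"tx":0.016,"ty":-0.031,"tz":0,"rz":-0.218},{},{}]' 40
```

```text
s peg 69 (array([ 0.4742, -0.3441,  0.1643]), array([0.9495, 0.2684, 0.1624])) [ 0.494 -0.336  0.17 ] [ 0.454 -0.352  0.157]
posttop ((431.8748779296875, -359.14117431640625), (33.29524230957031, 27.48373794555664), 19.330461502075195) [ 0.429 -0.359  0.162]
tabtop 121 [0.4312 0.3653 0.1699] [0.439 0.381 0.174]
tag ((430.540771484375, 365.3984375), (12.967439651489258, 70.09634399414062), 16.05915069580078)
rod 600 (array([ 0.5473, -0.0808,  0.0145]), array([ 0.9924,  0.0279, -0.1195])) tip [ 0.543 -0.031  0.005]
handle 444 (array([ 0.5915, -0.1988,  0.0308]), array([ 0.2546, -0.967 , -0.0033])) ((590.9459228515625, -198.71615600585938), (26.560659408569336, 94.30873107910156), 13.190537452697754)
tube 470 (array([0.5145, 0.1264, 0.0851]), array([ 0.06  , -0.8806,  0.47  ])) [0.55  0.177 0.109] [0.502 0.083 0.036]
blue 260 [0.303 0.348 0.042] [0.357 0.36  0.166]
jigbase ((517.0242309570312, 138.24356079101562), (191.69744873046875, 100.65681457519531), 89.49788665771484)
t peg 71 (array([ 0.473 , -0.3457,  0.1617]), array([0.9394, 0.3052, 0.156 ])) [ 0.494 -0.336  0.172] [ 0.453 -0.356  0.154]
posttop ((432.1165466308594, -358.9532775878906), (30.051475524902344, 25.415788650512695), 19.253402709960938) [ 0.43  -0.359  0.161]
tabtop 48 [0.4306 0.3656 0.1693] [0.437 0.38  0.176]
tag ((430.5176696777344, 365.7467956542969), (10.262922286987305, 70.46869659423828), 13.975323677062988)
rod 289 (array([ 0.5619, -0.0798,  0.0134]), array([ 0.9905,  0.0443, -0.13  ])) tip [ 0.631 -0.031  0.007]
handle 293 (array([ 0.5906, -0.1991,  0.0299]), array([ 0.2501, -0.9682, -0.0047])) ((590.5127563476562, -199.07200622558594), (25.333621978759766, 94.09111785888672), 13.114229202270508)<stdin>:4: RuntimeWarning: Mean of empty slice.
  ret = um.true_divide(
Traceback (most recent call last):
IndexError: index 0 is out of bounds for axis 0 with size 0
schema error: expected keys tx, ty, tz, rx, ry, rz, grip
```

```bash

python3 -m pendant '[{"tx":0.017,"ty":-0.03,"tz":0.003,"rz":-0.218,"grip":0}]' 40; python3 -m pendant '[{"tx":0.017,"ty":-0.03,"tz":0.003,"rx":0,"ry":0,"rz":-0.218,"grip":0}]' 40
```

```text
clock: 0.22
ee_pos: [0.3096, 0.5784, 0.233]
orientation: [-0.867, -3.017, 0.001]
wrist_force: [-0.6, 0.7, -0.3]
gripper_width: 1.001
grasp_force: 0.0schema error: expected keys tx, ty, tz, rx, ry, rz, grip
```

```bash

python3 -m pendant '[{"tx":0.017,"ty":-0.03,"tz":0.003,"rx":0,"ry":0,"rz":-0.218,"grip":0},{"tx":0.017,"ty":-0.03,"tz":0.003,"rx":0,"ry":0,"rz":-0.218,"grip":0},{"tx":0.017,"ty":-0.03,"tz":0.003,"rx":0,"ry":0,"rz":-0.218,"grip":0},{"tx":0.017,"ty":-0.03,"tz":0.003,"rx":0,"ry":0,"rz":-0.218,"grip":0},{"tx":0.017,"ty":-0.03,"tz":0.003,"rx":0,"ry":0,"rz":-0.218,"grip":0},{"tx":0.017,"ty":-0.03,"tz":0.003,"rx":0,"ry":0,"rz":-0.218,"grip":0},{"tx":0.016,"ty":-0.031,"tz":0,"rx":0,"ry":0,"rz":-0.218,"grip":0},{"tx":0,"ty":0,"tz":0,"rx":0,"ry":0,"rz":0,"grip":0},{"tx":0,"ty":0,"tz":0,"rx":0,"ry":0,"rz":0,"grip":0}]'
python3 - <<'E'
from h import *
from scipy.spatial.transform import Rotation as R
o=observe();M=R.from_rotvec(o["orientation"]).as_matrix();print(o["ee_pos"],M[:,1],M[:,2],np.degrees(np.arctan2(M[1,1],M[0,1])))
t=dict(np.load("top.npz"));s=dict(np.load("scene.npz"))
for n,c in(("s",s),("t",t)):
    W=xyz(c);x,y,z=np.moveaxis(W,-1,0);F=c["frame"].astype(int)
    print(n,"grey px", [W[v,u].round(3) for u,v in ((280,230),(265,233),(250,234))] if n=="t" else [W[v,u].round(3) for u,v in ((355,283),(365,291))])
    # gauge mask: above bench, near the line
    d=np.array([-.228,.974]);p=np.stack([x-.5908,y+.199],-1);a=p@d;b=p@np.array([d[1],-d[0]])
    m=(z>.004)&(z<.05)&(a>.07)&(a<.17)&(abs(b)<.022)
    for lo in np.arange(.07,.17,.012):
        k=m&(a>=lo)&(a<lo+.012);print(round(lo,3),k.sum(),(np.median(b[k])*1000).round(1) if k.any() else '',(np.nanmax(z[k])).round(3) if k.any() else '')
    m2=(z>.004)&(z<.05)&(abs(b)<.025)&(abs(a)<.3)
    print("a range",np.nanmin(a[m2]).round(4),np.nanmax(a[m2]).round(4))
    for lo in np.arange(-.055,.05,.02):
        k=m2&(z>.024)&(a>=lo)&(a<lo+.02);print(round(lo,3),k.sum(),((b[k].min()+b[k].max())*500).round(1))
E
```

```text
clock: 1.35
ee_pos: [0.4296, 0.3667, 0.2521]
orientation: [-1.93, -2.478, 0.0]
wrist_force: [-0.5, 0.3, -0.5]
gripper_width: 1.002
grasp_force: 0.0
[0.4296199  0.36672097 0.252127  ] [ 9.69538667e-01  2.44937726e-01 -5.33272317e-04] [-6.55607556e-04  4.17921411e-04 -9.99999698e-01] 14.178155610320086
s grey px [array([0.515, 0.124, 0.09 ]), array([0.51 , 0.146, 0.077])]
0.07 34 0.1 0.026
0.082 33 0.8 0.024
0.094 43 0.3 0.025
0.106 32 -0.2 0.024
0.118 34 0.1 0.024
0.13 33 -0.5 0.025
0.142 36 -0.5 0.026
0.154 9 12.1 0.006
0.166 2 -2.7 0.005
a range -0.2999 0.3
-0.055 50 -0.4
-0.035 99 -0.3
-0.015 99 0.2
0.005 97 -0.1
0.025 96 -0.7
0.045 76 -0.2
t grey px [array([0.515, 0.092, 0.083]), array([0.507, 0.13 , 0.082]), array([0.507, 0.17 , 0.06 ])]
0.07 23 -1.0 0.024
0.082 17 -1.2 0.024
0.094 22 -0.7 0.025
0.106 24 -1.3 0.023
0.118 23 -2.2 0.025
0.13 25 -1.6 0.025
0.142 20 -2.1 0.024
0.154 5 -5.3 0.009
0.166 2 -17.9 0.005
a range -0.2999 0.3
-0.055 35 0.6
-0.035 63 0.3
-0.015 63 0.6
0.005 66 -0.3
0.025 63 -0.1
0.045 45 -1.1
```

```bash

python3 -m pendant '[{"tx":0.001,"ty":-0.001,"tz":-0.04,"rx":0,"ry":0,"rz":0,"grip":0},{"tx":0,"ty":0,"tz":-0.04,"rx":0,"ry":0,"rz":0,"grip":0},{"tx":0,"ty":0,"tz":-0.025,"rx":0,"ry":0,"rz":0,"grip":0.4},{"tx":0,"ty":0,"tz":-0.014,"rx":0,"ry":0,"rz":0,"grip":0.7},{"tx":0,"ty":0,"tz":0,"rx":0,"ry":0,"rz":0,"grip":1},{"tx":0,"ty":0,"tz":0,"rx":0,"ry":0,"rz":0,"grip":1},{"tx":0,"ty":0,"tz":0,"rx":0,"ry":0,"rz":0,"grip":1},{"tx":0,"ty":0,"tz":0,"rx":0,"ry":0,"rz":0,"grip":1}]' 40
```

```text
clock: 2.35
ee_pos: [0.4318, 0.3657, 0.1345]
orientation: [1.932, 2.477, 0.004]
wrist_force: [-0.9, 0.6, 5.0]
gripper_width: 0.091
grasp_force: 40.3
```

```bash

python3 -m pendant '[{"tx":0,"ty":0,"tz":0.02,"rx":0,"ry":0,"rz":0,"grip":1},{"tx":0,"ty":0,"tz":0.04,"rx":0,"ry":0,"rz":0,"grip":1},{"tx":0,"ty":0,"tz":0.05,"rx":0,"ry":0,"rz":0,"grip":1},{"tx":0.005,"ty":-0.02,"tz":0.045,"rx":0,"ry":0,"rz":0,"grip":1},{"tx":0.013,"ty":-0.046,"tz":0,"rx":0,"ry":0,"rz":0,"grip":1},{"tx":0.013,"ty":-0.046,"tz":0,"rx":0,"ry":0,"rz":0,"grip":1},{"tx":0.013,"ty":-0.046,"tz":0,"rx":0,"ry":0,"rz":0,"grip":1},{"tx":0.013,"ty":-0.046,"tz":0,"rx":0,"ry":0,"rz":0,"grip":1},{"tx":0.013,"ty":-0.046,"tz":0,"rx":0,"ry":0,"rz":0,"grip":1},{"tx":0.014,"ty":-0.045,"tz":0,"rx":0,"ry":0,"rz":0,"grip":1}]'
python3 -m pendant '[{"tx":0,"ty":-0.046,"tz":0,"rx":0,"ry":0,"rz":0.023,"grip":1},{"tx":0,"ty":-0.05,"tz":0,"rx":0,"ry":0,"rz":0.023,"grip":1},{"tx":0,"ty":-0.05,"tz":0,"rx":0,"ry":0,"rz":0.023,"grip":1},{"tx":0,"ty":-0.05,"tz":0,"rx":0,"ry":0,"rz":0.023,"grip":1},{"tx":0,"ty":-0.05,"tz":0,"rx":0,"ry":0,"rz":0.023,"grip":1},{"tx":0,"ty":-0.05,"tz":0,"rx":0,"ry":0,"rz":0.023,"grip":1},{"tx":0,"ty":-0.05,"tz":-0.02,"rx":0,"ry":0,"rz":0.023,"grip":1},{"tx":0,"ty":-0.03,"tz":-0.02,"rx":0,"ry":0,"rz":0.023,"grip":1},{"tx":0,"ty":0,"tz":0,"rx":0,"ry":0,"rz":0,"grip":1},{"tx":0,"ty":0,"tz":0,"rx":0,"ry":0,"rz":0,"grip":1}]'
cat > v.py <<'E'
import sys
from h import *
n,a,u0,u1,v0,v1,k=sys.argv[1:2]+sys.argv[2:3]+list(map(int,sys.argv[3:8]))
c=camera(n);np.savez(f"{a}.npz",**c);cv2.imwrite(f"pics/{a}.png",cv2.resize(c["frame"][v0:v1,u0:u1],None,fx=k,fy=k,interpolation=cv2.INTER_CUBIC)[:,:,::-1])
E
python3 v.py scene hold 140 300 30 180 4
```

```text
clock: 3.6
ee_pos: [0.5153, 0.0683, 0.2886]
orientation: [1.932, 2.477, 0.001]
wrist_force: [0.1, 0.9, -0.1]
gripper_width: 0.095
grasp_force: 39.8
clock: 4.85
ee_pos: [0.5156, -0.3052, 0.2485]
orientation: [-1.815, -2.564, -0.001]
wrist_force: [-0.1, 0.3, 0.6]
gripper_width: 0.103
grasp_force: 39.8
```

View pics/hold.png

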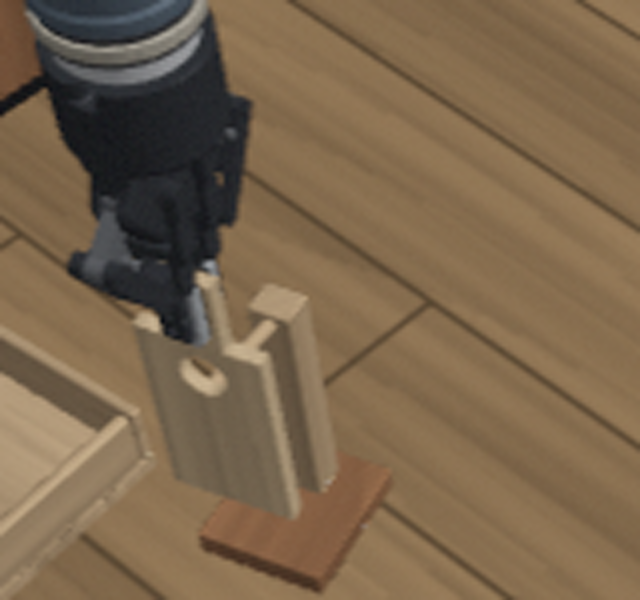

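The tag is held upright in front of the peg, with its eye at about scene (191,124) and the shoulders level. Next I'll measure the eye and peg from this view.

```bash
python3 - <<'E'
from h import *
from scipy.spatial.transform import Rotation as R
o=observe();M=R.from_rotvec(o["orientation"]).as_matrix();T=o["ee_pos"];print(T,np.degrees(np.arctan2(M[1,1],M[0,1])))
c=dict(np.load("hold.npz"));W=xyz(c);q=W-T
n=np.array([np.cos(np.radians(19.3)),np.sin(np.radians(19.3)),0]);l=np.array([-n[1],n[0],0])
a,b,z=q@n,q@l,q[...,2]
m=(abs(a)<.012)&(abs(b)<.05)&(z<-.01)&(z>-.14)
Q=W[m];print(m.sum(),"a",np.percentile(a[m],[2,50,98]).round(4),"b",np.percentile(b[m],[.5,99.5]).round(4),"z",np.percentile(z[m],[.5,99.5]).round(4))
f=m&(a>0.0015)
A=np.c_[b[f],z[f],np.ones(f.sum())];print("plane a=",np.linalg.lstsq(A,a[f],rcond=None)[0].round(4))
for lo in np.arange(-.13,0,.01):
    k=m&(z>=lo)&(z<lo+.01); print(round(lo,2),k.sum(),b[k].min().round(4),b[k].max().round(4))
# hole: enclosed non-mask region
F=(f).astype(np.uint8);cs,h=cv2.findContours(F,cv2.RETR_CCOMP,cv2.CHAIN_APPROX_NONE)
f_=240/np.tan(np.radians(float(c["fovy"]))/2)
for i,k in enumerate(cs):
    if h[0][i][3]>=0 and len(k)>12:
        # cast edge rays on the front face plane a=.0045
        Rr=np.asarray(c["R"]);o0=-Rr.T@c["t"];pts=[]
        for u,v in k[:,0]:
            d=Rr.T@np.array([(u-c["cx"])/f_,(v-c["cy"])/f_,1]);s=(.0045-(o0-T)@n)/(d@n);p=o0+d*s-T;pts.append((p@l*1000,p[2]*1000))
        print(cv2.fitEllipse(np.array(pts,np.float32)))
E
```

```text
[ 0.51595142 -0.30479391  0.24882924] 19.465158212217123
1133 a [-0.0057  0.002   0.0048] b [-0.0346  0.0364] z [-0.1228 -0.0107]
plane a= [-0.0015 -0.0015  0.0027]
-0.13 34 -0.0325 0.0348
-0.12 85 -0.0348 0.0364
-0.11 97 -0.033 0.0365
-0.1 100 -0.0354 0.0354
-0.09 96 -0.0324 0.0369
-0.08 102 -0.0338 0.0356
-0.07 101 -0.0348 0.0358
-0.06 112 -0.0365 0.0368
-0.05 115 -0.0337 0.0366
-0.04 104 -0.0363 0.0374
-0.03 82 -0.0345 0.0363
-0.02 105 -0.0346 0.0369Traceback (most recent call last):
  File "<stdin>", line 12, in <module>
    return umr_minimum(a, axis, None, out, keepdims, initial, where)
ValueError: zero-size array to reduction operation minimum which has no identity
```

```bash

python3 -m pendant '[{"tx":0,"ty":-0.015,"tz":-0.02,"rx":0,"ry":0,"rz":0,"grip":1},{"tx":0,"ty":-0.01,"tz":-0.02,"rx":0,"ry":0,"rz":0,"grip":1},{"tx":0,"ty":0,"tz":-0.012,"rx":0,"ry":0,"rz":0,"grip":1},{"tx":0,"ty":0,"tz":0,"rx":0,"ry":0,"rz":0,"grip":1}]'
python3 -m pendant '[{"tx":-0.006,"ty":-0.002,"tz":-0.001,"rx":0,"ry":0,"rz":0,"grip":1},{"tx":-0.006,"ty":-0.002,"tz":-0.001,"rx":0,"ry":0,"rz":0,"grip":1},{"tx":-0.006,"ty":-0.002,"tz":-0.001,"rx":0,"ry":0,"rz":0,"grip":1},{"tx":-0.006,"ty":-0.002,"tz":-0.001,"rx":0,"ry":0,"rz":0,"grip":1},{"tx":-0.006,"ty":-0.002,"tz":-0.001,"rx":0,"ry":0,"rz":0,"grip":1},{"tx":0,"ty":0,"tz":0,"rx":0,"ry":0,"rz":0,"grip":1}]'
python3 v.py scene ins 140 300 30 180 4
```

```text
clock: 5.4
ee_pos: [0.515, -0.3298, 0.1952]
orientation: [-1.814, -2.562, -0.0]
wrist_force: [-1.1, 0.2, -0.3]
gripper_width: 0.102
grasp_force: 39.8
clock: 6.15
ee_pos: [0.4846, -0.3414, 0.1913]
orientation: [-1.817, -2.562, -0.0]
wrist_force: [0.3, -0.4, -0.0]
gripper_width: 0.099
grasp_force: 39.8
```

View pics/ins.png

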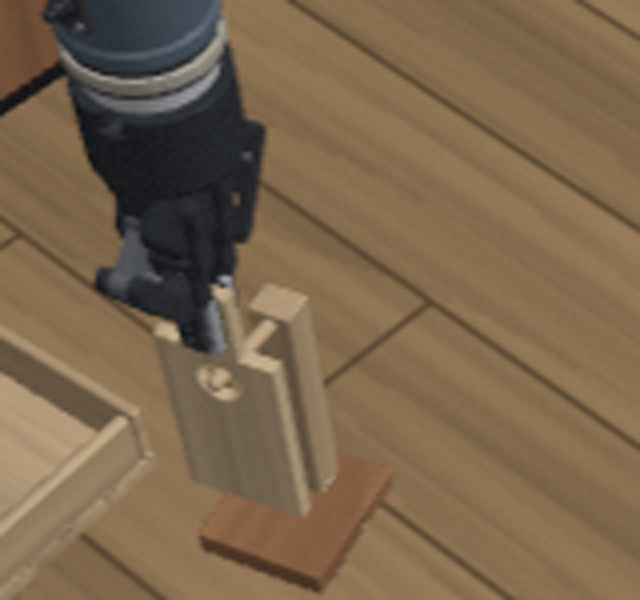

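The peg's round end shows centred in the eye at about scene (195,125). I'll go deeper, then lower.

```bash

python3 -m pendant '[{"tx":-0.006,"ty":-0.002,"tz":-0.001,"rx":0,"ry":0,"rz":0,"grip":1},{"tx":-0.006,"ty":-0.002,"tz":-0.001,"rx":0,"ry":0,"rz":0,"grip":1},{"tx":-0.004,"ty":-0.0015,"tz":-0.001,"rx":0,"ry":0,"rz":0,"grip":1},{"tx":0,"ty":0,"tz":-0.003,"rx":0,"ry":0,"rz":0,"grip":1},{"tx":0,"ty":0,"tz":-0.002,"rx":0,"ry":0,"rz":0,"grip":1},{"tx":0,"ty":0,"tz":0,"rx":0,"ry":0,"rz":0,"grip":1}]'
python3 -m pendant '[{"tx":0,"ty":0,"tz":-0.001,"rx":0,"ry":0,"rz":0,"grip":1},{"tx":0,"ty":0,"tz":-0.001,"rx":0,"ry":0,"rz":0,"grip":1},{"tx":0,"ty":0,"tz":0,"rx":0,"ry":0,"rz":0,"grip":1}]'
```

```text
clock: 6.95
ee_pos: [0.4694, -0.3462, 0.183]
orientation: [-1.815, -2.563, -0.0]
wrist_force: [0.2, -0.4, -0.3]
gripper_width: 0.101
grasp_force: 39.8
clock: 7.32
ee_pos: [0.4692, -0.3464, 0.1813]
orientation: [-1.816, -2.563, -0.0]
wrist_force: [-0.1, 0.5, -0.7]
gripper_width: 0.101
grasp_force: 39.8
```

```bash

python3 -m pendant '[{"tx":0,"ty":0,"tz":-0.001,"rx":0,"ry":0,"rz":0,"grip":1},{"tx":0,"ty":0,"tz":0,"rx":0,"ry":0,"rz":0,"grip":1}]'
python3 -m pendant '[{"tx":0,"ty":0,"tz":-0.001,"rx":0,"ry":0,"rz":0,"grip":1},{"tx":0,"ty":0,"tz":0,"rx":0,"ry":0,"rz":0,"grip":1}]'
```

```text
clock: 7.58
ee_pos: [0.4694, -0.3465, 0.1804]
orientation: [1.816, 2.563, 0.0]
wrist_force: [-0.9, -0.2, -0.6]
gripper_width: 0.098
grasp_force: 39.8
clock: 7.82
ee_pos: [0.4695, -0.3466, 0.18]
orientation: [1.816, 2.563, 0.001]
wrist_force: [-0.1, 1.2, 4.5]
gripper_width: 0.102
grasp_force: 40.7
```

```bash

python3 -m pendant '[{"tx":0,"ty":0,"tz":0,"rx":0,"ry":0,"rz":0,"grip":0.85},{"tx":0,"ty":0,"tz":0,"rx":0,"ry":0,"rz":0,"grip":0.75},{"tx":0,"ty":0,"tz":0,"rx":0,"ry":0,"rz":0,"grip":0.6},{"tx":0,"ty":0,"tz":0,"rx":0,"ry":0,"rz":0,"grip":0.4},{"tx":0,"ty":0,"tz":0,"rx":0,"ry":0,"rz":0,"grip":0.4},{"tx":0,"ty":0,"tz":0.01,"rx":0,"ry":0,"rz":0,"grip":0.4},{"tx":0,"ty":0,"tz":0.02,"rx":0,"ry":0,"rz":0,"grip":0.4},{"tx":0,"ty":0,"tz":0.03,"rx":0,"ry":0,"rz":0,"grip":0.4},{"tx":0,"ty":0,"tz":0.04,"rx":0,"ry":0,"rz":0,"grip":0.4},{"tx":0.02,"ty":0.03,"tz":0.03,"rx":0,"ry":0,"rz":0,"grip":0.4}]'
python3 v.py scene rel 140 300 30 280 2
```

```text
clock: 9.07
ee_pos: [0.4876, -0.3196, 0.3123]
orientation: [1.823, 2.554, -0.002]
wrist_force: [1.6, -0.5, -0.2]
gripper_width: 0.601
grasp_force: 0.0
```

View pics/rel.png

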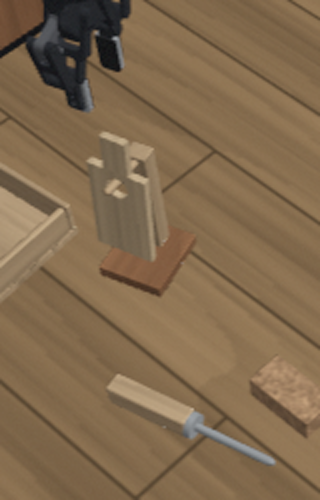

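The tag hangs free on the peg, at about scene (197,130). The gauge is undisturbed, so I'll go to it.

```bash

python3 -m pendant '[{"tx":0.01,"ty":0.02,"tz":0,"rx":0,"ry":0,"rz":-0.029,"grip":0.4},{"tx":0.014,"ty":0.021,"tz":-0.03,"rx":0,"ry":0,"rz":-0.029,"grip":0.4},{"tx":0.014,"ty":0.021,"tz":-0.03,"rx":0,"ry":0,"rz":-0.029,"grip":0.4},{"tx":0.014,"ty":0.021,"tz":-0.03,"rx":0,"ry":0,"rz":-0.029,"grip":0.4},{"tx":0.014,"ty":0.021,"tz":-0.03,"rx":0,"ry":0,"rz":-0.029,"grip":0.4},{"tx":0.014,"ty":0.021,"tz":-0.03,"rx":0,"ry":0,"rz":-0.029,"grip":0.4},{"tx":0.014,"ty":0.021,"tz":-0.03,"rx":0,"ry":0,"rz":-0.029,"grip":0.4},{"tx":0,"ty":0,"tz":-0.03,"rx":0,"ry":0,"rz":0,"grip":0.4},{"tx":0,"ty":0,"tz":0,"rx":0,"ry":0,"rz":0,"grip":0.4}]'
python3 - <<'E'
from h import *
from scipy.spatial.transform import Rotation as R
o=observe();M=R.from_rotvec(o["orientation"]).as_matrix();T=o["ee_pos"];print(T,np.degrees(np.arctan2(M[1,1],M[0,1])),M[:,2])
c=dict(np.load("rel.npz"));W=xyz(c);x,y,z=np.moveaxis(W,-1,0)
m=(z>.024)&(z<.05)&(x>.54)&(x<.64)&(y>-.27)&(y<-.15)
print("handle",W[m].mean(0).round(4),cv2.minAreaRect((W[m][:,:2]*1000).astype(np.float32)))
m=(z>.02)&(z<.05)&(x>.42)&(x<.56)&(y>-.17)&(y<-.06)&(x<.54);print("sander",cv2.minAreaRect((W[m][:,:2]*1000).astype(np.float32)))
E
```

```text
clock: 10.25
ee_pos: [0.582, -0.1697, 0.0976]
orientation: [-1.94, -2.466, 0.003]
wrist_force: [0.4, 0.0, 0.4]
gripper_width: 0.603
grasp_force: 0.0
[ 0.58195898 -0.16965079  0.09763517] 13.600339742275663 [-4.41838424e-03  8.20134058e-04 -9.99989903e-01]
handle [ 0.5907 -0.1961  0.0306] ((589.8965454101562, -196.42776489257812), (25.229280471801758, 100.79728698730469), 13.622385025024414)
sander ((481.1741943359375, -97.76840209960938), (48.19493103027344, 75.29804992675781), 1.0258424282073975)
```

```bash

python3 -m pendant '[{"tx":0.0025,"ty":-0.003,"tz":-0.03,"rx":0,"ry":0,"rz":0,"grip":0.4},{"tx":0,"ty":0,"tz":-0.03,"rx":0,"ry":0,"rz":0,"grip":0.4},{"tx":0,"ty":0,"tz":-0.02,"rx":0,"ry":0,"rz":0,"grip":0.4},{"tx":0,"ty":0,"tz":-0.012,"rx":0,"ry":0,"rz":0,"grip":0.4},{"tx":0,"ty":0,"tz":-0.002,"rx":0,"ry":0,"rz":0,"grip":0.4},{"tx":0,"ty":0,"tz":0,"rx":0,"ry":0,"rz":0,"grip":0.4}]'
python3 -m pendant '[{"tx":0,"ty":0,"tz":0,"rx":0,"ry":0,"rz":0,"grip":0.7},{"tx":0,"ty":0,"tz":0,"rx":0,"ry":0,"rz":0,"grip":1},{"tx":0,"ty":0,"tz":0,"rx":0,"ry":0,"rz":0,"grip":1},{"tx":0,"ty":0,"tz":0,"rx":0,"ry":0,"rz":0,"grip":1},{"tx":0,"ty":0,"tz":0,"rx":0,"ry":0,"rz":0,"grip":1}]' 80
```

```text
clock: 11.0
ee_pos: [0.5863, -0.1738, 0.0061]
orientation: [1.943, 2.467, 0.001]
wrist_force: [0.0, 0.7, -0.0]
gripper_width: 0.602
grasp_force: 0.0
clock: 11.62
ee_pos: [0.5863, -0.1737, 0.0063]
orientation: [1.943, 2.467, 0.001]
wrist_force: [-0.8, 0.1, 6.1]
gripper_width: 0.266
grasp_force: 79.8
```

```bash

python3 -m pendant '[{"tx":0,"ty":0,"tz":0.015,"rx":0,"ry":0,"rz":0,"grip":1},{"tx":0,"ty":0,"tz":0.035,"rx":0,"ry":0,"rz":0,"grip":1},{"tx":0,"ty":0,"tz":0.05,"rx":0,"ry":0,"rz":0,"grip":1},{"tx":0,"ty":0,"tz":0.05,"rx":0,"ry":0,"rz":0,"grip":1},{"tx":0,"ty":0,"tz":0.05,"rx":0,"ry":0,"rz":0,"grip":1},{"tx":-0.018,"ty":0.02,"tz":0.02,"rx":0,"ry":0,"rz":-0.119,"grip":1},{"tx":-0.018,"ty":0.02,"tz":0,"rx":0,"ry":0,"rz":-0.119,"grip":1},{"tx":-0.018,"ty":0.02,"tz":0,"rx":0,"ry":0,"rz":-0.119,"grip":1},{"tx":-0.018,"ty":0.02,"tz":0,"rx":0,"ry":0,"rz":-0.118,"grip":1},{"tx":0,"ty":0,"tz":0,"rx":0,"ry":0,"rz":0,"grip":1}]'
python3 -m pendant '[{"tx":0,"ty":0.005,"tz":0,"rx":-0.175,"ry":0,"rz":0,"grip":1},{"tx":0,"ty":0.005,"tz":0,"rx":-0.175,"ry":0,"rz":0,"grip":1},{"tx":0,"ty":0.005,"tz":0,"rx":-0.175,"ry":0,"rz":0,"grip":1},{"tx":0,"ty":0.005,"tz":0,"rx":-0.174,"ry":0,"rz":0,"grip":1},{"tx":0,"ty":0.005,"tz":0,"rx":-0.174,"ry":0,"rz":0,"grip":1},{"tx":0,"ty":0.005,"tz":0,"rx":-0.174,"ry":0,"rz":0,"grip":1},{"tx":0,"ty":0,"tz":0,"rx":0,"ry":0,"rz":0,"grip":1},{"tx":0,"ty":0,"tz":0,"rx":0,"ry":0,"rz":0,"grip":1}]'
cat > m.py <<'E'
from h import *
from scipy.spatial.transform import Rotation as R
o=observe();M=R.from_rotvec(o["orientation"]).as_matrix();T=o["ee_pos"];print(T,"y",M[:,1].round(4),"z",M[:,2].round(4),o["joints"].round(2))
E
python3 m.py; python3 v.py scene pre 200 420 150 350 3; python3 v.py top preT 200 420 150 350 3
```

```text
clock: 12.88
ee_pos: [0.5123, -0.0918, 0.2255]
orientation: [-2.218, -2.222, -0.001]
wrist_force: [0.2, 0.3, -0.9]
gripper_width: 0.26
grasp_force: 79.0
clock: 13.88
ee_pos: [0.5139, -0.0646, 0.2257]
orientation: [1.93, 1.925, -0.515]
wrist_force: [0.1, -1.1, -1.5]
gripper_width: 0.262
grasp_force: 79.0
[ 0.51386107 -0.06456528  0.22573192] y [ 1.     -0.0025  0.0011] z [-3.000e-04 -4.991e-01 -8.665e-01] [-0.82  0.32  0.71  1.98  0.37  1.02 -0.35]
```

View pics/pre.png

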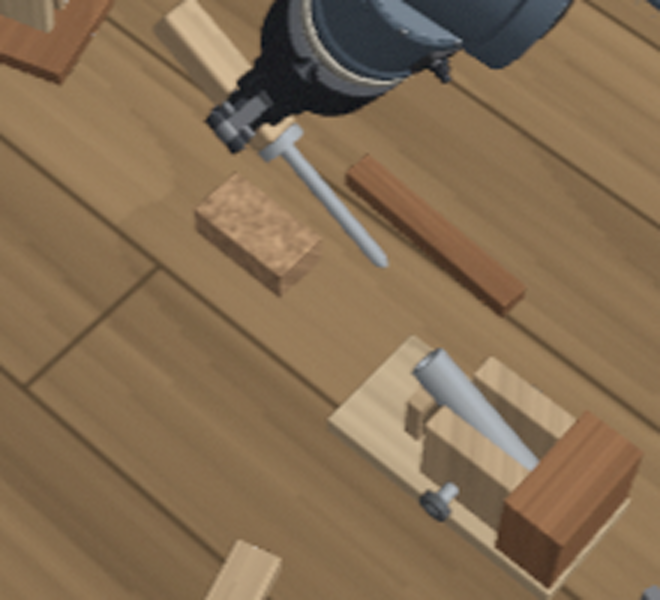

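The gauge is held firmly at 30°, with its tip at scene (327,237) and the tube mouth at about (344,270). I'll fit both cylinder axes from the depth points of the two views.

```bash
cat > cyl.py <<'E'
from h import *
from scipy.optimize import least_squares
def grey(c):
    hsv=cv2.cvtColor(c["frame"],cv2.COLOR_RGB2HSV); F=c["frame"].astype(int)
    return (F[...,2]>=F[...,0]-2)&(F.max(2)>70)
def cyl(Q,p,d,r):
    # axis: p+u e1+v e2, d+..; robust fit of distance to axis = r
    e1=np.cross(d,[1,0,0]) if abs(d[0])<.8 else np.cross(d,[0,0,1]); e1/=np.linalg.norm(e1); e2=np.cross(d,e1)
    def ax(k):
        D=d+k[2]*e1+k[3]*e2; return p+k[0]*e1+k[1]*e2, D/np.linalg.norm(D)
    def f(k):
        P,D=ax(k); q=Q-P; return (np.linalg.norm(q-np.outer(q@D,D),axis=1)-r)*1000
    s=least_squares(f,np.zeros(4),loss="soft_l1",f_scale=1.0); P,D=ax(s.x); return P,D,np.median(abs(f(s.x)))
def near(W,p,d,lo,hi,rad):
    q=W-p;a=q@d;return (a>lo)&(a<hi)&(np.linalg.norm(q-a[...,None]*d,axis=-1)<rad)
E
python3 - <<'E'
from cyl import *
from scipy.spatial.transform import Rotation as R
cs=[dict(np.load(n+".npz")) for n in("pre","preT")]
o=observe();M=R.from_rotvec(o["orientation"]).as_matrix();T=o["ee_pos"];rod=-np.cross(M[:,1],M[:,2])*-1
if rod[1]<0: rod=-rod
g0=T-.0087*M[:,2]+.0313*rod
gz=np.array([0,-.866,.5]);m0=np.array([.514,.088,.095])
for sel in((0,),(1,),(0,1)):
    Q=np.vstack([xyz(cs[i])[near(xyz(cs[i]),g0,rod,.008,.085,.012)&grey(cs[i])] for i in sel])
    P,D,e=cyl(Q,g0,rod,.005); P=P+D*((g0-P)@D)
    print(sel,"rod",len(Q),P.round(4),D.round(4),"tip",(P+.095*D).round(4),"err",e.round(2),"nominal",g0.round(4),rod.round(4), "amax",((Q-P)@D).max().round(4))
    Q=np.vstack([xyz(cs[i])[near(xyz(cs[i]),m0,-gz,.006,.07,.022)&grey(cs[i])] for i in sel])
    P,D,e=cyl(Q,m0,-gz,.013)
    print(sel,"tube",len(Q),P.round(4),D.round(4),"err",e.round(2))
    for i in sel:
        W=xyz(cs[i]);k=near(W,P,D,-.04,.06,.016)&grey(cs[i]);a=(W[k]-P)@D;print("  mouth a",np.percentile(a,[0,1,3]).round(4))
    # jig base + collar
    for i in sel:
        W=xyz(cs[i]);k=near(W,g0,rod,-.02,.02,.018)&grey(cs[i]);a=(W[k]-g0)@rod;rr=np.linalg.norm((W[k]-g0)-a[:,None]*rod,axis=1);b=a[rr>.010];print("  collar a",np.percentile(b,[2,98]).round(4))
E
```

```text
(0,) rod 191 [ 0.5113 -0.0326  0.2192] [ 0.0119  0.8577 -0.514 ] tip [0.5124 0.0488 0.1704] err 1.0 nominal [ 0.5139 -0.0335  0.2178] [ 0.0039  0.8666 -0.499 ] amax 0.0846
(0,) tube 325 [0.5122 0.0883 0.0956] [-0.0022  0.8655 -0.5009] err 0.98
  mouth a [-0.0012 -0.0003  0.0001]
  collar a [-0.0065  0.001 ]
  return _methods._mean(a, axis=axis, dtype=dtype,
  ret = ret.dtype.type(ret / rcount)
Traceback (most recent call last):
ValueError: zero-size array to reduction operation maximum which has no identity
```

```bash

python3 -m pendant '[{"tx":0.001,"ty":-0.0115,"tz":-0.02,"rx":0,"ry":0,"rz":0.017,"grip":1},{"tx":0,"ty":-0.011,"tz":-0.019,"rx":0,"ry":0,"rz":0,"grip":1},{"tx":0,"ty":0.012,"tz":-0.007,"rx":0,"ry":0,"rz":0,"grip":1},{"tx":0,"ty":0.012,"tz":-0.007,"rx":0,"ry":0,"rz":0,"grip":1},{"tx":0,"ty":0.012,"tz":-0.007,"rx":0,"ry":0,"rz":0,"grip":1},{"tx":0,"ty":0.012,"tz":-0.007,"rx":0,"ry":0,"rz":0,"grip":1},{"tx":0,"ty":0,"tz":0,"rx":0,"ry":0,"rz":0,"grip":1},{"tx":0,"ty":0,"tz":0,"rx":0,"ry":0,"rz":0,"grip":1}]'
python3 m.py; python3 v.py scene at 300 400 210 310 6; python3 v.py top atT 200 420 150 350 3
python3 - <<'E'
from cyl import *
from scipy.spatial.transform import Rotation as R
cs=[dict(np.load(n+".npz")) for n in("at","atT")]
o=observe();M=R.from_rotvec(o["orientation"]).as_matrix();T=o["ee_pos"];rod=np.cross(M[:,1],M[:,2])
if rod[1]<0: rod=-rod
g0=T-.0087*M[:,2]+.0313*rod
gz=np.array([0,-.866,.5]);m0=np.array([.5125,.0883,.0956])
for n,i in(("s",0),("t",1)):
    W=xyz(cs[i]);G=grey(cs[i])
    Q=W[near(W,g0,rod,.008,.085,.009)&G]
    if len(Q)>30:
        P,D,e=cyl(Q,g0,rod,.005);tip=P+D*((g0-P)@D+.095);print(n,"rod",len(Q),D.round(4),"tip",tip.round(4),e.round(2))
    else: print(n,"rod n",len(Q))
    Q=W[near(W,m0,-gz,.006,.07,.018)&G]
    if len(Q)>30:
        Pt,Dt,e=cyl(Q,m0,-gz,.013);print(n,"tube",len(Q),Pt.round(4),Dt.round(4),e.round(2))
        q=tip-Pt;a=q@Dt;print("   tip rel tube: along",a.round(4),"off",(q-a*Dt).round(4), "nominal tip",(g0+.095*rod).round(4))
E
```

```text
clock: 14.98
ee_pos: [0.5148, -0.0382, 0.1585]
orientation: [1.919, 1.933, -0.514]
wrist_force: [0.5, -0.1, -1.5]
gripper_width: 0.263
grasp_force: 79.0
[ 0.51482624 -0.03822232  0.15854284] y [1.0e+00 7.6e-03 7.0e-04] z [ 0.0044 -0.5003 -0.8659] [-0.83  0.43  0.67  2.03  0.33  0.9  -0.4 ]
s rod 167 [ 0.0021  0.866  -0.5001] tip [0.5122 0.0756 0.1038] 1.04
s tube 324 [0.5121 0.0886 0.0961] [ 0.0022  0.8609 -0.5088] 1.17
   tip rel tube: along -0.0151 off [ 0.0002 -0.     -0.    ] nominal tip [0.5141 0.0752 0.1031]
t rod n 0
```

View pics/at.png

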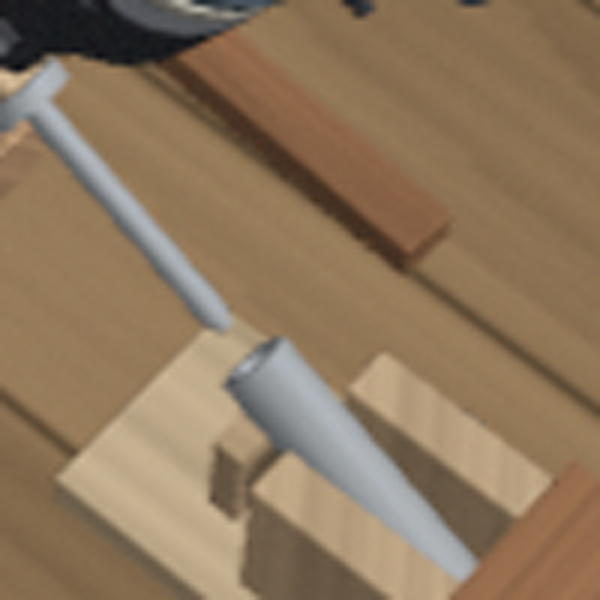

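The tip at scene (338,264) lies on the tube's axis, 15 mm short of the mouth at (343,270). I'll insert carefully.

```bash

python3 -m pendant '[{"tx":0,"ty":0.0087,"tz":-0.005,"rx":0,"ry":0,"rz":0,"grip":1},{"tx":0,"ty":0.0087,"tz":-0.005,"rx":0,"ry":0,"rz":0,"grip":1},{"tx":0,"ty":0,"tz":0,"rx":0,"ry":0,"rz":0,"grip":1}]'
python3 -m pendant '[{"tx":0,"ty":0.0087,"tz":-0.005,"rx":0,"ry":0,"rz":0,"grip":1},{"tx":0,"ty":0.0087,"tz":-0.005,"rx":0,"ry":0,"rz":0,"grip":1},{"tx":0,"ty":0,"tz":0,"rx":0,"ry":0,"rz":0,"grip":1}]'
```

```text
clock: 15.45
ee_pos: [0.5147, -0.0193, 0.1477]
orientation: [1.917, 1.936, -0.514]
wrist_force: [0.2, 0.4, -2.0]
gripper_width: 0.259
grasp_force: 79.0
clock: 15.82
ee_pos: [0.5147, -0.0021, 0.1378]
orientation: [1.917, 1.935, -0.514]
wrist_force: [-0.2, -0.8, -2.3]
gripper_width: 0.26
grasp_force: 79.0
```

```bash

python3 -m pendant '[{"tx":0,"ty":0.0087,"tz":-0.005,"rx":0,"ry":0,"rz":0,"grip":1},{"tx":0,"ty":0.0087,"tz":-0.005,"rx":0,"ry":0,"rz":0,"grip":1},{"tx":0,"ty":0,"tz":0,"rx":0,"ry":0,"rz":0,"grip":1}]'
python3 -m pendant '[{"tx":0,"ty":0.0087,"tz":-0.005,"rx":0,"ry":0,"rz":0,"grip":1},{"tx":0,"ty":0.0087,"tz":-0.005,"rx":0,"ry":0,"rz":0,"grip":1},{"tx":0,"ty":0,"tz":0,"rx":0,"ry":0,"rz":0,"grip":1}]'; python3 m.py
```

```text
clock: 16.2
ee_pos: [0.5147, 0.0153, 0.1278]
orientation: [1.917, 1.935, -0.514]
wrist_force: [0.0, -0.0, -1.7]
gripper_width: 0.261
grasp_force: 79.0
clock: 16.58
ee_pos: [0.5147, 0.0327, 0.1178]
orientation: [1.917, 1.935, -0.514]
wrist_force: [0.4, -1.2, -1.8]
gripper_width: 0.266
grasp_force: 79.0
[0.51470458 0.03272438 0.11775571] y [ 1.0e+00  9.5e-03 -2.0e-04] z [ 0.0046 -0.4999 -0.8661] [-0.9   0.51  0.62  2.01  0.27  0.88 -0.5 ]
```

```bash

python3 -m pendant '[{"tx":0,"ty":0.0087,"tz":-0.005,"rx":0,"ry":0,"rz":0,"grip":1},{"tx":0,"ty":0.0087,"tz":-0.005,"rx":0,"ry":0,"rz":0,"grip":1},{"tx":0,"ty":0,"tz":0,"rx":0,"ry":0,"rz":0,"grip":1}]'
python3 -m pendant '[{"tx":0,"ty":0.0026,"tz":-0.0015,"rx":0,"ry":0,"rz":0,"grip":1},{"tx":0,"ty":0,"tz":0,"rx":0,"ry":0,"rz":0,"grip":1}]'
python3 -m pendant '[{"tx":0,"ty":0.0017,"tz":-0.001,"rx":0,"ry":0,"rz":0,"grip":1},{"tx":0,"ty":0,"tz":0,"rx":0,"ry":0,"rz":0,"grip":1}]'
```

```text
clock: 16.95
ee_pos: [0.5147, 0.0502, 0.1078]
orientation: [1.917, 1.935, -0.514]
wrist_force: [1.0, 0.2, -1.9]
gripper_width: 0.265
grasp_force: 79.0
clock: 17.2
ee_pos: [0.5148, 0.0516, 0.1068]
orientation: [1.919, 1.933, -0.513]
wrist_force: [-0.3, -1.2, -2.2]
gripper_width: 0.26
grasp_force: 79.0
clock: 17.45
ee_pos: [0.5148, 0.0534, 0.1058]
orientation: [1.919, 1.933, -0.513]
wrist_force: [0.4, 0.2, -2.9]
gripper_width: 0.265
grasp_force: 79.0
```

```bash
for i in 1; do
python3 -m pendant '[{"tx":0,"ty":0.0017,"tz":-0.001,"rx":0,"ry":0,"rz":0,"grip":1},{"tx":0,"ty":0,"tz":0,"rx":0,"ry":0,"rz":0,"grip":1}]'
python3 -m pendant '[{"tx":0,"ty":0.0009,"tz":-0.0005,"rx":0,"ry":0,"rz":0,"grip":1},{"tx":0,"ty":0,"tz":0,"rx":0,"ry":0,"rz":0,"grip":1}]'
python3 -m pendant '[{"tx":0,"ty":0.0009,"tz":-0.0005,"rx":0,"ry":0,"rz":0,"grip":1},{"tx":0,"ty":0,"tz":0,"rx":0,"ry":0,"rz":0,"grip":1}]'; done
```

```text
clock: 17.7
ee_pos: [0.5148, 0.0552, 0.1048]
orientation: [1.919, 1.934, -0.513]
wrist_force: [0.3, -0.3, -2.0]
gripper_width: 0.265
grasp_force: 79.0
clock: 17.95
ee_pos: [0.5148, 0.0557, 0.1044]
orientation: [1.919, 1.933, -0.514]
wrist_force: [-0.6, -0.7, -1.1]
gripper_width: 0.266
grasp_force: 79.0
clock: 18.2
ee_pos: [0.5147, 0.0557, 0.1044]
orientation: [1.919, 1.931, -0.515]
wrist_force: [-0.9, -2.1, 3.7]
gripper_width: 0.264
grasp_force: 79.3
```

```bash
cd .;
python3 -m pendant '[{"tx":0,"ty":0.0009,"tz":-0.0005,"rx":0,"ry":0,"rz":0,"grip":1},{"tx":0,"ty":0,"tz":0,"rx":0,"ry":0,"rz":0,"grip":1}]'
python3 -m pendant '[{"tx":0,"ty":0.0009,"tz":-0.0005,"rx":0,"ry":0,"rz":0,"grip":1},{"tx":0,"ty":0,"tz":0,"rx":0,"ry":0,"rz":0,"grip":1}]'; python3 v.py scene seat 300 400 210 310 6
```

```text
clock: 18.45
ee_pos: [0.5147, 0.0558, 0.1044]
orientation: [1.919, 1.93, -0.517]
wrist_force: [-1.2, -4.7, 6.8]
gripper_width: 0.262
grasp_force: 79.7
clock: 18.7
ee_pos: [0.5147, 0.0558, 0.1044]
orientation: [1.919, 1.929, -0.519]
wrist_force: [-1.1, -5.8, 9.4]
gripper_width: 0.264
grasp_force: 80.0
```

View pics/seat.png

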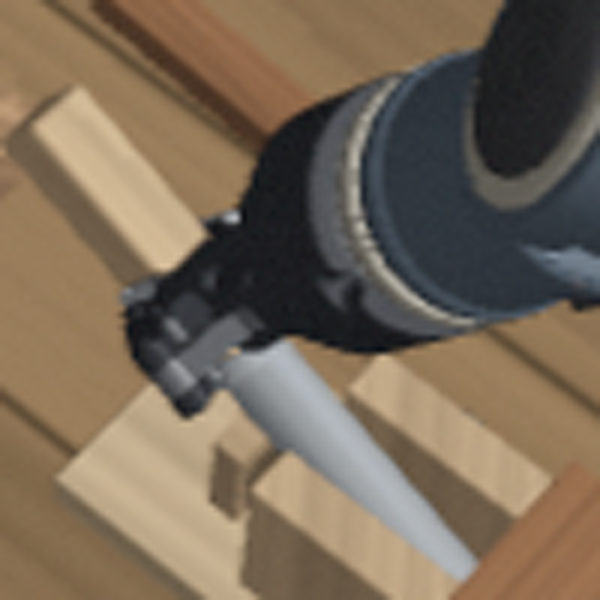

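```bash
cd .;
python3 -m pendant '[{"tx":0,"ty":0.0005,"tz":0.001,"rx":0,"ry":0,"rz":0,"grip":1},{"tx":0,"ty":0,"tz":0,"rx":0,"ry":0,"rz":0,"grip":1}]'
python3 -m pendant '[{"tx":0,"ty":0.0009,"tz":-0.0005,"rx":0,"ry":0,"rz":0,"grip":1},{"tx":0,"ty":0,"tz":0,"rx":0,"ry":0,"rz":0,"grip":1}]'; python3 -c "
from bench import *;print(observe()['ee_pos'],observe()['moment'])"
```

```text
clock: 19.0
ee_pos: [0.5146, 0.0558, 0.1046]
orientation: [1.919, 1.929, -0.518]
wrist_force: [1.0, -8.7, 1.5]
gripper_width: 0.266
grasp_force: 78.9
clock: 19.25
ee_pos: [0.5146, 0.0559, 0.1046]
orientation: [1.919, 1.927, -0.52]
wrist_force: [0.9, -9.0, 5.5]
gripper_width: 0.262
grasp_force: 79.2
[0.51462633 0.05586033 0.10455531] [-1.57947986 -0.07711951  0.09843905]
```

The collar is firmly seated: the position no longer changes and the reaction lies along the tube axis at about 11 N. Now I'll withdraw.

```bash
cd .;
python3 -m pendant '[{"tx":0,"ty":-0.005,"tz":0.0025,"rx":0,"ry":0,"rz":0,"grip":1},{"tx":0,"ty":-0.0087,"tz":0.005,"rx":0,"ry":0,"rz":0,"grip":1},{"tx":0,"ty":0,"tz":0,"rx":0,"ry":0,"rz":0,"grip":1}]'
python3 m.py
python3 -m pendant '[{"tx":0,"ty":-0.0104,"tz":0.006,"rx":0,"ry":0,"rz":0,"grip":1},{"tx":0,"ty":-0.0104,"tz":0.006,"rx":0,"ry":0,"rz":0,"grip":1},{"tx":0,"ty":-0.0104,"tz":0.006,"rx":0,"ry":0,"rz":0,"grip":1},{"tx":0,"ty":-0.0104,"tz":0.006,"rx":0,"ry":0,"rz":0,"grip":1},{"tx":0,"ty":-0.0104,"tz":0.006,"rx":0,"ry":0,"rz":0,"grip":1},{"tx":0,"ty":-0.0104,"tz":0.006,"rx":0,"ry":0,"rz":0,"grip":1},{"tx":0,"ty":-0.0104,"tz":0.006,"rx":0,"ry":0,"rz":0,"grip":1},{"tx":0,"ty":-0.0104,"tz":0.006,"rx":0,"ry":0,"rz":0,"grip":1},{"tx":0,"ty":0,"tz":0,"rx":0,"ry":0,"rz":0,"grip":1}]'
```

```text
clock: 19.62
ee_pos: [0.5148, 0.0461, 0.1111]
orientation: [1.92, 1.933, -0.512]
wrist_force: [0.2, -0.7, -2.3]
gripper_width: 0.265
grasp_force: 79.1
[0.51477879 0.04612758 0.11106542] y [1.     0.0071 0.0012] z [ 0.0045 -0.499  -0.8666] [-0.91  0.53  0.61  2.    0.26  0.88 -0.51]
clock: 20.75
ee_pos: [0.5148, -0.038, 0.1594]
orientation: [1.921, 1.931, -0.513]
wrist_force: [-0.1, 0.3, -2.1]
gripper_width: 0.266
grasp_force: 79.1
```

```bash
cd .;
python3 -m pendant '[{"tx":0,"ty":-0.02,"tz":0.0115,"rx":0,"ry":0,"rz":0,"grip":1},{"tx":0,"ty":-0.02,"tz":0.02,"rx":0,"ry":0,"rz":0,"grip":1},{"tx":0,"ty":-0.01,"tz":0.035,"rx":0.15,"ry":0,"rz":0,"grip":1},{"tx":0,"ty":0,"tz":0.035,"rx":0.15,"ry":0,"rz":0,"grip":1},{"tx":0,"ty":0,"tz":0.03,"rx":0.15,"ry":0,"rz":0,"grip":1},{"tx":0,"ty":0,"tz":0.02,"rx":0.15,"ry":0,"rz":0,"grip":1},{"tx":0,"ty":0,"tz":0,"rx":0.15,"ry":0,"rz":0,"grip":1},{"tx":0,"ty":0,"tz":0,"rx":0.15,"ry":0,"rz":0,"grip":1},{"tx":0,"ty":0,"tz":0,"rx":0.147,"ry":0,"rz":0,"grip":1},{"tx":0,"ty":0,"tz":0,"rx":0,"ry":0,"rz":0,"grip":1}]'
python3 -m pendant '[{"tx":0,"ty":0,"tz":0,"rx":0,"ry":0,"rz":0,"grip":1},{"tx":0,"ty":0,"tz":0,"rx":0,"ry":0,"rz":0,"grip":1}]'
python3 m.py; python3 v.py scene fin 0 640 0 480 1
python3 - <<'E'
from cyl import *
from scipy.spatial.transform import Rotation as R
c=dict(np.load("fin.npz"));o=observe();M=R.from_rotvec(o["orientation"]).as_matrix();T=o["ee_pos"];rod=np.cross(M[:,1],M[:,2]);rod*=np.sign(rod[1])
g0=T-.0087*M[:,2]+.0313*rod;W=xyz(c);Q=W[near(W,g0,rod,.008,.085,.012)&grey(c)]
P,D,e=cyl(Q,g0,rod,.005);print(len(Q),P.round(4),D.round(4),"pitch",np.degrees(np.arcsin(D[2])).round(2),"nominal",np.degrees(np.arcsin(rod[2])).round(2))
E
```

```text
clock: 22.0
ee_pos: [0.5139, -0.0905, 0.3115]
orientation: [2.217, 2.219, 0.005]
wrist_force: [-0.7, 0.5, -1.2]
gripper_width: 0.267
grasp_force: 79.1
clock: 22.25
ee_pos: [0.5147, -0.0863, 0.3104]
orientation: [2.21, 2.228, 0.004]
wrist_force: [0.7, 0.5, -2.0]
gripper_width: 0.266
grasp_force: 79.1
[ 0.51470198 -0.08626617  0.31039715] y [1.     0.008  0.0041] z [ 4.1e-03 -4.0e-04 -1.0e+00] [-0.52  0.16  0.7   1.82 -0.11  1.19  0.22]
224 [ 0.5121 -0.0549  0.3203] [ 3.4e-03  1.0e+00 -8.0e-04] pitch -0.04 nominal -0.02
```

View pics/fin.png

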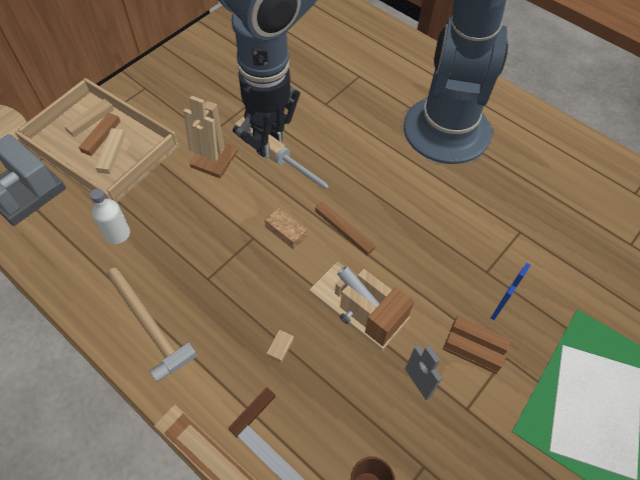

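The tag hangs on the peg at about scene (203,125). The gauge is held level about 0.32 m up, with its tip at (327,187), and the bystanders haven't moved. I'll let it settle, then hand in.

```bash
cd .;
python3 -m pendant '[{"tx":0,"ty":0,"tz":0,"rx":0,"ry":0,"rz":0,"grip":1},{"tx":0,"ty":0,"tz":0,"rx":0,"ry":0,"rz":0,"grip":1},{"tx":0,"ty":0,"tz":0,"rx":0,"ry":0,"rz":0,"grip":1},{"tx":0,"ty":0,"tz":0,"rx":0,"ry":0,"rz":0,"grip":1}]'
python3 -c "
from bench import *
print(abs(observe()['qd']).max(),sign_off())"
```

```text
clock: 22.8
ee_pos: [0.5148, -0.0869, 0.3103]
orientation: [2.212, 2.226, 0.005]
wrist_force: [0.0, -0.2, -2.6]
gripper_width: 0.265
grasp_force: 79.1
the job is handed in; nothing more can be done
0.0024182063609110836 None
```

I handed the job in at 22.8 s: the tag hangs on the peg, the gauge went in until its collar stopped and came fully out, and it is now held level about 0.32 m above the bench, with the offcut, batten and sanding block where they lay.

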